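# Find the empty compartment of the rack store and push its lid open

## Robot

A 6-joint arm with a two-finger parallel gripper is mounted at the origin on the work surface. World frame = base frame: x ahead of the robot, y to its left, z up, the work surface at z = 0. Lengths are in mm, angles in rad, forces in N, time in s.
With the tool pointing down it reaches from about 275 to 750 mm from the base axis. Payload 10.2 kg.
Tool frame: the origin (TCP) lies at the very end of the fingers, on their centre line; the grasp point (between the pads) lies 19 mm behind it (ctrl.hold_point_z is the distance from the TCP to the grasp point, in mm); z points along the fingers, y is the direction in which the jaws open and shut (so a half turn about z gives the same grasp; the last joint's range is limited). The gripper opens to 85 mm and grips with 20 to 120 N. Pads are 22 mm wide; open, the fingers measure 114 mm over their backs; the gripper's body (76 mm by 85 mm) begins 54 mm behind the grasp point. The pads swing forward as they close: fully open they stand 13 mm farther back than shut.
Start: joints at [1.077, 0.313, 1.498, -0, 1.331, -0.223], TCP at [140.451, 505.87, 231.294] pointing down, gripper open.
Joint ranges: [-2.94, 2.94], [-0.97, 2.17], [0.19, 2.56], [-1.23, 4.37], [0.02, 3.11], [-2.88, 2.88]. Speed limits (rad/s): [2.39, 2.39, 3.01, 3.14, 3.14, 3.14].

## Interface

Orientations are given as a unit quaternion [w, x, y, z].
In Python, from rig import readout, cams, workorder, spotter, ctrl gives the robot as it stands.
- The arm moves only by the tool step_arm, never from a script. Its argument "plan" is text: rows parted by semicolons, each of 5 numbers parted by spaces: the shift along the tool's x, y, z in cm, then the turn about the tool's z in degrees, then the opening in per cent of the stroke, from 0 (shut) to 100 (fully open). In form: x y z twist gripper; .... A call has 1 to 10 rows; each row is the pose to reach, as a shift and turn from the pose commanded when the call began, along the tool's axes at that moment; what a row does not reach only later rows make up. A row lasts 1/10 s, in which the tool goes at most 50 mm and 8.59 degrees, less where a joint would pass 70% of its speed; a pose out of reach is approached as far as the arm can. A call with a gripper value outside its range is refused whole. The fingers move at their own pace and stop on an object; "grip_force" is the grip in N (left out, the last holds). Time passes only in rows, so rows that repeat a pose let the fingers close. It gives the time, the measured TCP pose, the force and the opening at its end, in the units of the state.
- readout.sense(): the state, without advancing time (a new reading comes with each control period).
- cams.capture(name): name is "scene" or "side" or "wrist"; returns (picture, depth): 480x640x3 uint8, red, green, blue; 480x640 float32, mm along the optical axis (not along the pixel's ray), 0 where there is no reading.
- cams.camera_info(name): a dict with "vfov" (degrees; the focal length in pixels is half the picture's height over the tangent of half this angle, whatever the lens; pixels are square), "cx", "cy" (the principal point, pixels), "rvec" (rotation vector, rad) and "tvec" (3), from world to camera coordinates, as OpenCV has them. Camera axes: x right, y down, z forward; pixel columns grow to the right and rows downward; lengths in mm; the calibration is good to about 2 mm. A picture is of the moment at which its call begins: read the wrist's pose just before it. camera_info takes no time and is no camera call; for the wrist camera it gives the pose at the moment of the call.
- workorder.finish_job(): hands the job in, once; it reports no verdict.
Trained networks look in the newest picture that a camera, given by its name, has taken for a name from the list of things; names that differ only in an ending like _2 or _b are one class to them, and where a whole thing is asked for, a point or a joint stands for the part that bears it (a point fixed in the world has none). Each returns a list of dicts, best first, with "conf" (0 to 1); they miss things now and then, are a little off and sometimes report something else, mostly with a low value. They report only what shows in the picture. A call takes as long as a camera call.
- spotter.regions_of(camera, target): "pixels" (480x640 bool, what is visible of it) and "extent" ([centre column, centre row, width, height] in pixels, round what is visible of it).
The state is a dict: "time_s": time; "joints": joint angles; "dq": joint speeds; "tau": joint torques, N m; "eef_pos": TCP position; "ee_rot": TCP orientation; "force": force on the tool from outside, world axes, zero at the start; "wrist_torque": the same for the moment, N m; "grip_width": opening from 0.0 (shut) to 1.0 (fully open).
Only numpy, scipy, OpenCV 4.12 (cv2) and the standard library are available. Lean on these libraries where they do the work, as an engineer would, in place of code of your own. Each camera call takes 0.05 s, during which the arm holds its last target. There are 200 camera calls.

## Task

Three of the four lids on the white store box have a full tube rack right underneath and will not give; the fourth compartment is empty and its lid rocks when pressed on the ribs. Find it by pressing the lids gently with a fingertip, then push that lid open to at least 45 degrees and leave it standing open for refilling. Pick nothing up, and leave everything else on the bench where it is.

Things in the scene. Friction and masses are not known exactly. Their poses are not given: they have to be found in the camera images.
- store: white box fixed to the bench, 145 (x) by 450 (y) by 100 high; origin: centre of its underside, z up, -x its near side, towards the robot. In its flat top, flush, a row of four identical grey lids along y, centred at x = 0, y = +169.5, +76.5, -76.5, -169.5, a plain strip 64 wide between the middle two. Each compartment is 124 by 89 inside, floor 6 above the bench.
- lid_a (a joint): angle of one lid, rad: 0 shut and flush, 0.79 half open (45 degrees), 1.2 at its stop; grows as the near half goes down into the box and the far half rises; cannot tip the other way. Over a full compartment it stops on the rack at about 0.01; over the empty one it goes all the way. Balanced, stiff pivot (0.10 N m friction, 2.5 N at the ribs): it stays where it is left.
- lid_a_ribs (a point): middle of the patch of black finger ribs (22 by 36) on that lid's top face, 40 nearer the robot than the pivot line, midway across; moves with the lid. The lid: grey plate 120 (x) by 85 (y) by 6 thick, pivot line along y through the plate's middle, 3 below its top. Axes: x along the lid away from the robot, z out of its top.
- lid_b (a joint): angle of one lid, rad: 0 shut and flush, 0.79 half open (45 degrees), 1.2 at its stop; grows as the near half goes down into the box and the far half rises; cannot tip the other way. Over a full compartment it stops on the rack at about 0.01; over the empty one it goes all the way. Balanced, stiff pivot (0.10 N m friction, 2.5 N at the ribs): it stays where it is left.
- lid_b_ribs (a point): middle of the patch of black finger ribs (22 by 36) on that lid's top face, 40 nearer the robot than the pivot line, midway across; moves with the lid. The lid: grey plate 120 (x) by 85 (y) by 6 thick, pivot line along y through the plate's middle, 3 below its top. Axes: x along the lid away from the robot, z out of its top.
- lid_c (a joint): angle of one lid, rad: 0 shut and flush, 0.79 half open (45 degrees), 1.2 at its stop; grows as the near half goes down into the box and the far half rises; cannot tip the other way. Over a full compartment it stops on the rack at about 0.01; over the empty one it goes all the way. Balanced, stiff pivot (0.10 N m friction, 2.5 N at the ribs): it stays where it is left.
- lid_c_ribs (a point): middle of the patch of black finger ribs (22 by 36) on that lid's top face, 40 nearer the robot than the pivot line, midway across; moves with the lid. The lid: grey plate 120 (x) by 85 (y) by 6 thick, pivot line along y through the plate's middle, 3 below its top. Axes: x along the lid away from the robot, z out of its top.
- lid_d (a joint): angle of one lid, rad: 0 shut and flush, 0.79 half open (45 degrees), 1.2 at its stop; grows as the near half goes down into the box and the far half rises; cannot tip the other way. Over a full compartment it stops on the rack at about 0.01; over the empty one it goes all the way. Balanced, stiff pivot (0.10 N m friction, 2.5 N at the ribs): it stays where it is left.
- lid_d_ribs (a point): middle of the patch of black finger ribs (22 by 36) on that lid's top face, 40 nearer the robot than the pivot line, midway across; moves with the lid. The lid: grey plate 120 (x) by 85 (y) by 6 thick, pivot line along y through the plate's middle, 3 below its top. Axes: x along the lid away from the robot, z out of its top.
- dish: small flat glass dish with cover, 51 across, 14 high, lying on the white strip in the middle of the box's top; origin at the centre of its underside; a bystander
- bottle: glass bottle with orange cap, 72 across, 150 high, standing to the left of the box; origin at the centre of its underside; a bystander
- tube_block: white block 75 by 105 by 45 holding six blue-capped tubes, 89 high in all, standing to the right of the box; origin at the centre of its underside; a bystander
- stick_jar: glass jar 60 across and 75 high with wooden sticks up to 150 high, near the box's front left corner; origin at the centre of its underside; a bystander
- small_jar: small glass jar with blue cap, 42 across, 50 high, in front of the box; origin at the centre of its underside; a bystander
- spatula: flat-bladed spatula 170 long lying on the bench in front of the box; origin under its middle, long axis x; a bystander
- tip_box: closed dark blue box with a pale translucent cover, 80 by 115 by 55 high, behind the box; origin at the centre of its underside; a bystander

How it is judged:
By the outcome, as a careful person would: the job done as asked, in the order asked, and still so for the second after the job is handed in, with the robot touching nothing.
It also fails if it takes over 45 s, if anything falls off the work surface, if the arm or the gripper's body presses on something with over 40 N, if the wrist force passes 120 N, or if a joint passes its speed limit or range.

## Working session

There is one attempt and no reset: what is moved stays moved. The work goes in short steps, Python scripts to look and compute and a tool call to move; the robot and the scene stay as the last step left them, time stands still between calls to the robot, and variables do not carry over. Pictures are saved under pics/ and viewed, about 8 in all and at most 12, crops included, and the job is handed in when it is done.

Besides the shell and the picture viewer there is one more tool, called after "Request:" as name(argument=value, ...), one argument or row to a line, values as JSON. step_arm: Moves the arm, as the interface text tells. Its arguments: {"type":"object","properties":{"plan":{"type":"string"},"grip_force":{"type":"number"}},"required":["plan"]}

```bash
mkdir -p pics; ls; cat > h.py <<'E'
import numpy as np, cv2
from rig import readout, cams, workorder, spotter, ctrl
def cam(n):
    i=cams.camera_info(n); f=240/np.tan(np.radians(i["vfov"])/2)
    return i,f,cv2.Rodrigues(np.array(i["rvec"],float))[0],np.array(i["tvec"],float).ravel()
def cloud(n,d):
    i,f,R,t=cam(n); v,u=np.mgrid[:480,:640]
    P=np.stack([(u-i["cx"])/f*d,(v-i["cy"])/f*d,d],-1)
    return (P-t)@R
def proj(n,p):
    i,f,R,t=cam(n); q=R@np.array(p,float)+t
    return [i["cx"]+f*q[0]/q[2],i["cy"]+f*q[1]/q[2]]
E
python3 - <<'E'
from h import *
s=readout.sense(); print({k:np.round(v,3) for k,v in s.items()})
for n in("scene","side"):
    p,d=cams.capture(n); cv2.imwrite(f"pics/{n}0.png",p[:,:,::-1]); C=cloud(n,d)
    print(n,cams.camera_info(n))
    for t in("lid_a_ribs","lid_a","store","dish","bottle","stick_jar","tube_block","small_jar","tip_box"):
        for r in spotter.regions_of(n,t)[:5]:
            m=r["pixels"]&(d>0); 
            if m.any(): print(t,round(r["conf"],2),np.round(r["extent"]),np.round(np.median(C[m],0)),m.sum(), np.round(np.percentile(C[m],[2,98],axis=0)).tolist())
E
```

```text
pics
{'time_s': np.float64(0.0), 'joints': array([ 1.077,  0.313,  1.498, -0.   ,  1.331, -0.223]), 'dq': array([-0.   ,  0.001,  0.   ,  0.001, -0.001, -0.001]), 'tau': array([-1.0000e-03, -4.1226e+01, -2.5975e+01, -0.0000e+00,  4.0000e-03,
       -0.0000e+00]), 'eef_pos': array([140.313, 505.626, 230.734]), 'ee_rot': array([-0.   ,  0.135,  0.991, -0.001]), 'force': array([0.049, 0.014, 0.09 ]), 'wrist_torque': array([0.019, 0.005, 0.038]), 'grip_width': np.float64(1.001)}
scene {'vfov': 44.11657437943686, 'cx': 319.9234841804777, 'cy': 231.69259225467937, 'rvec': array([ 1.93447791,  1.50464824, -0.59966512]), 'tvec': array([-159.55659732, -371.89551809, 1812.82884621])}
lid_a_ribs 0.63 [386. 223.  43.  40.] [643. 150. 100.] 1377 [[583.0, 107.0, 96.0], [699.0, 194.0, 104.0]]
lid_a 0.85 [389. 222.  43.  36.] [643. 150. 100.] 1448 [[581.0, 104.0, 96.0], [700.0, 196.0, 104.0]]
lid_a 0.73 [346. 221.  40.  37.] [622.  60. 100.] 1424 [[560.0, 14.0, 96.0], [678.0, 106.0, 104.0]]
lid_a 0.7 [311. 238. 200.  74.] [638. -20.  98.] 14095 [[513.0, -233.0, 7.0], [717.0, 189.0, 104.0]]
lid_a 0.6
[... 1966 characters left out ...]
 [691. 313.  95.] 2962 [[675.0, 277.0, 8.0], [723.0, 338.0, 151.0]]
stick_jar 0.68 [263. 371.  51.  83.] [531. 283.  74.] 2334 [[511.0, 224.0, 0.0], [602.0, 304.0, 142.0]]
tube_block 0.95 [448. 180.  50.  58.] [ 509. -318.   69.] 1745 [[475.0, -372.0, 7.0], [559.0, -281.0, 90.0]]
tube_block 0.54 [370. 216.  72.  56.] [580. -84. 100.] 1991 [[523.0, -131.0, 97.0], [643.0, -36.0, 102.0]]
tube_block 0.37 [309. 256.  82.  61.] [615.  68. 100.] 2505 [[559.0, 20.0, 97.0], [677.0, 113.0, 102.0]]
small_jar 0.75 [348. 322.  29.  34.] [500. 108.  43.] 717 [[485.0, 73.0, -1.0], [529.0, 120.0, 52.0]]
tip_box 0.91 [328. 194.  61.  46.] [ 722. -130.   54.] 1256 [[680.0, -197.0, 13.0], [758.0, -88.0, 57.0]]
```

View pics/side0.png

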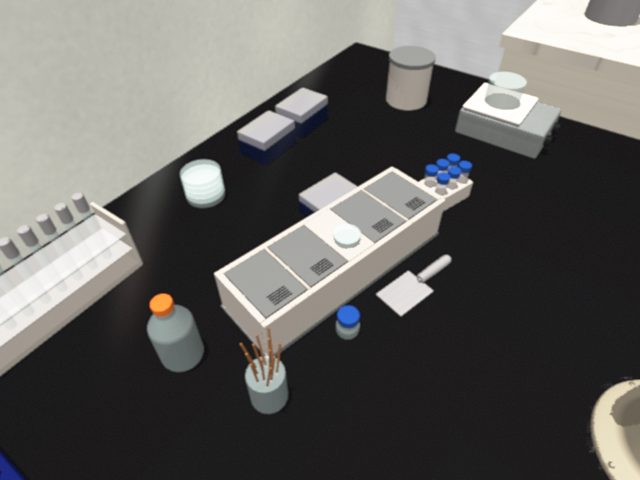

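View pics/scene0.png

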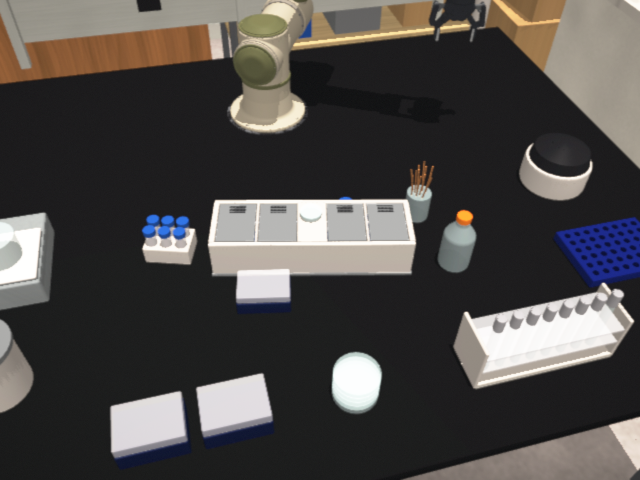

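```bash
cat >> h.py <<'E'
def store(n,p,d):
    C=cloud(n,d); z=C[...,2]
    m=(z>94)&(z<105)&(d>0)&(C[...,0]>440)&(C[...,0]<760)&(abs(C[...,1])<260)
    k,l,st,_=cv2.connectedComponentsWithStats(m.astype(np.uint8)); j=1+np.argmax(st[1:,4])
    P=C[l==j]; print(n,"z",np.median(P[:,2]),len(P)); (c,wh,a)=cv2.minAreaRect(P[:,:2].astype(np.float32)); print(c,wh,a)
    g=p.mean(-1); r=(l==j)&(g<70)
    r=cv2.morphologyEx(r.astype(np.uint8),cv2.MORPH_CLOSE,np.ones((5,5)))
    k,l,st,_=cv2.connectedComponentsWithStats(r)
    for j in range(1,k):
        if st[j,4]>25: print(" ribs",st[j,:],np.round(C[l==j].mean(0),1))
    return P
E
python3 - <<'E'
from h import *
for n in("scene","side"):
    p,d=cams.capture(n); store(n,p,d)
E
```

```text
scene z 100.1724113880012 8794
(602.0003662109375, -13.682205200195312) (451.7549743652344, 154.24298095703125) 76.39108276367188
side z 99.57938416307947 13743
(600.7671508789062, -11.260330200195312) (452.7147216796875, 147.50247192382812) 76.80509948730469
```

Request:
step_arm(
  plan="-53.6 -20.8 0 -2.1 0;-53.6 -20.8 0 -2.1 0;-53.6 -20.8 0 -2.1 0;-53.6 -20.8 0 -2.1 0;-53.6 -20.8 0 -2.1 0;-53.6 -20.8 0 -2.1 0;-53.6 -20.8 0 -2.1 0;-53.6 -20.8 0 -2.1 0;-53.6 -20.8 0 -2.1 0;-53.6 -20.8 0 -2.1 0",
)

```text
time_s: 2.1
eef_pos: [542.7, 205.3, 231.4]
ee_rot: [0.0, 0.117, 0.993, 0.0]
force: [0.3, 0.9, 0.6]
grip_width: -0.004
```

Request:
step_arm(
  plan="-10 -3.9 0 0 0;-10 -3.9 0 0 0;-10 -3.9 0 0 0;-10 -3.9 0 0 0",
)

```text
time_s: 2.5
eef_pos: [630.0, 144.8, 230.4]
ee_rot: [-0.001, 0.118, 0.993, -0.0]
force: [0.2, 1.3, 0.2]
grip_width: 0.0
```

Request:
step_arm(
  plan="3.2 1.0 2 0 0;3.2 1.0 6 0 0;3.2 1.0 9 0 0;3.2 1.0 10 0 0;3.2 1.0 10 0 0",
)

```text
time_s: 3.0
eef_pos: [599.7, 163.7, 131.0]
ee_rot: [-0.001, 0.116, 0.993, -0.0]
force: [0.6, -0.6, 0.2]
grip_width: 0.005
```

```bash
python3 - <<'E'
from h import *
s=readout.sense(); print(s["eef_pos"],s["force"])
p,d=cams.capture("wrist"); q=p[:,:,::-1].copy(); 
ex=np.array([.973,-.232,0]);ey=np.array([.232,.973,0]);c=np.array([601,-12,100.])
for y in(169.5,76.5):
  for dx,dy in((-51,-18),(-51,18),(-29,-18),(-29,18)):
    u=proj("wrist",c+dx*ex+(y+dy)*ey); cv2.circle(q,(int(u[0]),int(u[1])),3,(0,0,255),-1)
u=proj("wrist",[*s["eef_pos"][:2],s["eef_pos"][2]]);print("tcp px",u); cv2.circle(q,(int(u[0]),int(u[1])),4,(0,255,0),-1)
cv2.imwrite("pics/w1.png",q)
E
```

```text
[599.71051733 163.68112424 130.98193349] [ 0.62763605 -0.63188163  0.22995551]
tcp px [np.float64(321.11803139227015), np.float64(313.57087333529734)]
```

View pics/w1.png

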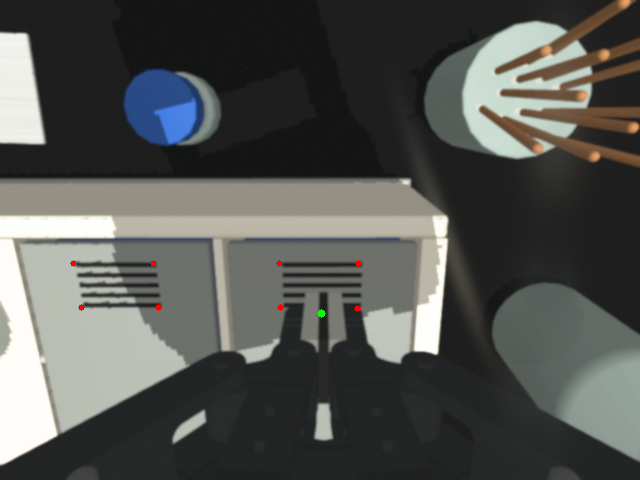

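Request:
step_arm(
  plan="0.1 0 1.5 0 0;0.1 0 2.6 0 0;0.1 0 2.8 0 0;0.1 0 2.8 0 0",
)

```text
time_s: 3.45
eef_pos: [599.8, 163.2, 103.8]
ee_rot: [0.0, 0.117, 0.993, 0.0]
force: [-0.4, -0.9, -0.4]
grip_width: 0.001
```

Request:
step_arm(
  plan="0 0 0.1 0 0;0 0 0.2 0 0;0 0 0.2 0 0",
)

```text
time_s: 3.75
eef_pos: [599.7, 163.1, 101.5]
ee_rot: [0.0, 0.117, 0.993, 0.0]
force: [-0.2, -0.0, 0.1]
grip_width: -0.0
```

Request:
step_arm(
  plan="0 0 0.1 0 0;0 0 0.1 0 0;0 0 0.1 0 0",
)

```text
time_s: 4.05
eef_pos: [599.6, 163.1, 100.3]
ee_rot: [-0.0, 0.117, 0.993, -0.0]
force: [0.1, -0.9, 1.2]
grip_width: -0.004
```

Request:
step_arm(
  plan="0 0 0.1 0 0;0 0 0.1 0 0;0 0 0.1 0 0",
)

```text
time_s: 4.35
eef_pos: [599.7, 163.2, 99.7]
ee_rot: [0.0, 0.117, 0.993, 0.0]
force: [-2.4, -0.8, 5.0]
grip_width: 0.002
```

Request:
step_arm(
  plan="0 0 0.1 0 0;0 0 0.1 0 0;0 0 0.1 0 0",
)

```text
time_s: 4.65
eef_pos: [599.8, 163.2, 99.6]
ee_rot: [0.0, 0.117, 0.993, 0.0]
force: [-5.6, 0.1, 11.8]
grip_width: -0.002
```

Request:
step_arm(
  plan="0 0 -1 0 0;0 0 -3 0 0;0 -4 -3 0 0;0 -8 -3 0 0;0 -9.3 -3 0 0;0 -9.3 -1.5 0 0;0 -9.3 -0.5 0 0;0 -9.3 -0.4 0 0;0 -9.3 -0.4 0 0",
)

```text
time_s: 5.55
eef_pos: [578.1, 73.2, 102.2]
ee_rot: [-0.0, 0.116, 0.993, 0.0]
force: [0.6, -0.2, 0.4]
grip_width: 0.002
```

Request:
step_arm(
  plan="0 0 0.1 0 0;0 0 0.2 0 0;0 0 0.2 0 0",
)

```text
time_s: 5.85
eef_pos: [578.1, 72.8, 100.4]
ee_rot: [0.0, 0.117, 0.993, 0.0]
force: [-0.4, -0.5, 0.8]
grip_width: -0.001
```

Request:
step_arm(
  plan="0 0 0.1 0 0;0 0 0.1 0 0;0 0 0.1 0 0",
)

```text
time_s: 6.15
eef_pos: [578.2, 72.7, 99.7]
ee_rot: [0.0, 0.117, 0.993, 0.0]
force: [-2.1, 0.9, 4.3]
grip_width: 0.002
```

Request:
step_arm(
  plan="0 0 0.1 0 0;0 0 0.1 0 0;0 0 0.1 0 0",
)

```text
time_s: 6.45
eef_pos: [578.2, 72.7, 99.6]
ee_rot: [0.0, 0.117, 0.993, 0.0]
force: [-3.7, 0.2, 12.5]
grip_width: 0.001
```

Request:
step_arm(
  plan="0 0 -2 0 0;0 0 -5 0 0;0 -5 -5 0 0;0 -10 -5 0 0;0 -15.3 -5 0 0;0 -15.3 -4 0 0;0 -15.3 -1.5 0 0;0 -15.3 -0.5 0 0;0 -15.3 -0.4 0 0;0 -15.3 -0.4 0 0",
)

```text
time_s: 7.45
eef_pos: [542.9, -75.7, 102.6]
ee_rot: [0.0, 0.116, 0.993, -0.0]
force: [0.9, -0.4, -0.5]
grip_width: 0.004
```

Request:
step_arm(
  plan="0 0 0.1 0 0;0 0 0.2 0 0;0 0 0.2 0 0",
)

```text
time_s: 7.75
eef_pos: [542.7, -76.1, 100.6]
ee_rot: [0.0, 0.117, 0.993, -0.0]
force: [0.0, 0.4, -0.1]
grip_width: 0.0
```

Request:
step_arm(
  plan="0 0 0.1 0 0;0 0 0.1 0 0;0 0 0.1 0 0",
)

```text
time_s: 8.05
eef_pos: [542.8, -76.1, 99.7]
ee_rot: [0.0, 0.117, 0.993, -0.0]
force: [-0.9, 1.1, 3.8]
grip_width: -0.003
```

Request:
step_arm(
  plan="0 0 0.1 0 0;0 0 0.1 0 0;0 0 0.1 0 0",
)

```text
time_s: 8.35
eef_pos: [542.8, -76.2, 99.6]
ee_rot: [0.001, 0.117, 0.993, -0.0]
force: [-5.0, 2.2, 14.0]
grip_width: -0.001
```

Request:
step_arm(
  plan="0 0 -2 0 0;0 0 -3 0 0;0 -4.5 -3 0 0;0 -9.3 -3 0 0;0 -9.3 -3 0 0;0 -9.3 -1.5 0 0;0 -9.3 -0.5 0 0;0 -9.3 -0.4 0 0;0 -9.3 -0.4 0 0",
)

```text
time_s: 9.25
eef_pos: [521.1, -166.2, 102.2]
ee_rot: [-0.0, 0.117, 0.993, 0.0]
force: [0.3, 0.3, -0.0]
grip_width: 0.002
```

Request:
step_arm(
  plan="0 0 0.1 0 0;0 0 0.2 0 0;0 0 0.2 0 0",
)

```text
time_s: 9.55
eef_pos: [521.1, -166.5, 100.4]
ee_rot: [0.0, 0.117, 0.993, -0.0]
force: [-0.1, 0.2, 0.4]
grip_width: -0.002
```

Request:
step_arm(
  plan="0 0 0.1 0 0;0 0 0.1 0 0;0 0 0.1 0 0",
)

```text
time_s: 9.85
eef_pos: [521.1, -166.6, 99.5]
ee_rot: [0.0, 0.117, 0.993, -0.0]
force: [-0.4, -0.4, 2.8]
grip_width: -0.005
```

Request:
step_arm(
  plan="0 0 0.1 0 0;0 0 0.1 0 0;0 0 0.1 0 0",
)

```text
time_s: 10.15
eef_pos: [521.1, -166.6, 98.3]
ee_rot: [0.0, 0.117, 0.993, -0.0]
force: [-0.4, 0.4, 3.2]
grip_width: 0.001
```

Request:
step_arm(
  plan="0 0 0.5 0 0;0 0 1 0 0;0 0 1.5 0 0;0 0 2 0 0;0 0 2 0 0",
)

```text
time_s: 10.65
eef_pos: [520.4, -166.3, 77.2]
ee_rot: [-0.001, 0.117, 0.993, 0.0]
force: [-0.2, -0.1, 0.5]
grip_width: 0.0
```

Request:
step_arm(
  plan="0 0 0.4 0 0;0 0 0.8 0 0;0 0 1.2 0 0;0 0 1.2 0 0",
)

```text
time_s: 11.05
eef_pos: [520.6, -166.4, 65.5]
ee_rot: [-0.001, 0.117, 0.993, 0.0]
force: [0.0, 0.0, 0.8]
grip_width: 0.001
```

Request:
step_arm(
  plan="0 0 0.4 0 0;0 0 0.8 0 0;0 0 1.2 0 0;0 0 1.3 0 0;0 0 1.3 0 0",
)

```text
time_s: 11.55
eef_pos: [520.8, -166.5, 52.9]
ee_rot: [-0.0, 0.117, 0.993, 0.0]
force: [-1.3, -0.1, 1.0]
grip_width: -0.0
```

```bash
cat > ang.py <<'E'
from h import *
import sys
p,d=cams.capture("side"); C=cloud("side",d)
P=C-np.array([601,-12,0]); X=P@[.973,-.232,0]; Y=P@[.232,.973,0]; Z=P[...,2]
m=(abs(Y+169.5)<35)&(abs(X)<60)&(Z>30)&(Z<170)&(d>0)&(X>-5)
print(m.sum()); 
if m.sum()>20:
    x,z=X[m],Z[m]; print(np.percentile(x,[2,50,98]),np.percentile(z,[2,50,98])); (vx,vz,_,_)=cv2.fitLine(np.c_[x,z].astype(np.float32),cv2.DIST_HUBER,0,.01,.01).ravel(); print("angle",np.degrees(np.arctan2(vz,vx)))
cv2.imwrite("pics/"+sys.argv[1],cv2.resize(p[90:330,200:520,::-1],None,fx=2,fy=2))
E
python3 ang.py s2.png
```

```text
631
[-1.4907481  17.3416216  33.22528567] [ 99.28118704 127.16296549 148.083259  ]
angle 56.389706
```

View pics/s2.png

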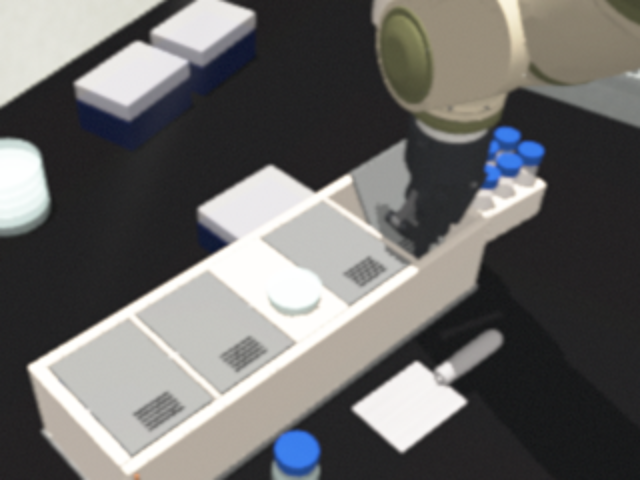

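Request:
step_arm(
  plan="0 0 -1 0 0;0 0 -3 0 0;0 0 -6 0 0;0 0 -10 0 0;5 0 -13 0 0;10 0 -16 0 0;15 0 -16 0 0;15 0 -16 0 0;15 0 -16 0 0",
)

```text
time_s: 12.5
eef_pos: [374.2, -131.5, 214.7]
ee_rot: [0.001, 0.117, 0.993, -0.001]
force: [0.6, -0.8, 0.4]
grip_width: -0.001
```

```bash
python3 ang.py s3.png; python3 - <<'E'
from h import *
s=readout.sense(); print(s["time_s"],s["eef_pos"],s["force"])
n="side"; p,d=cams.capture(n); C=cloud(n,d)
for t in("dish","bottle","stick_jar","tube_block","small_jar","tip_box"):
    for r in spotter.regions_of(n,t)[:1]:
        m=r["pixels"]&(d>0); print(t,round(r["conf"],2),np.round(np.median(C[m],0)))
E
```

```text
869
[-4.21248178 13.73851521 32.15690359] [ 94.67098401 121.86214689 147.84967041]
angle 56.18867
12.55 [ 375.21631635 -132.00193018  214.3768437 ] [ 0.47311921  0.16213388 -0.59307988]
dish 0.58 [579.  -4. 113.]
bottle 0.66 [691. 312.  96.]
stick_jar 0.98 [530. 283.  75.]
tube_block 0.81 [ 508. -318.   68.]
small_jar 0.8 [501. 108.  45.]
tip_box 0.95 [ 721. -130.   54.]
```

View pics/s3.png

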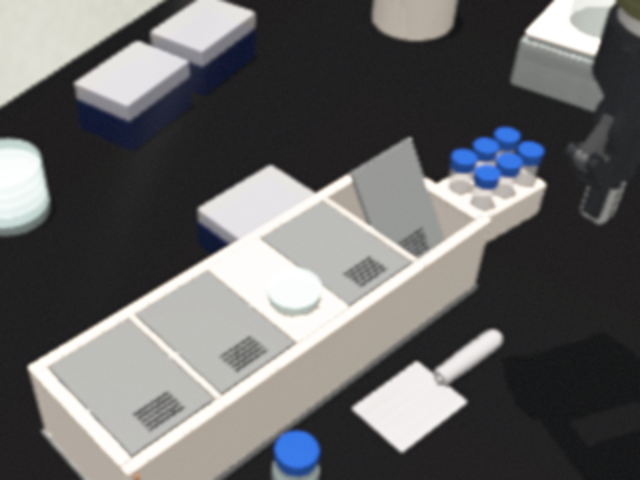

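The picture shows the rightmost lid standing open at about 56°, with the other three flush, the bystanders where they were, and the arm clear.

```bash
python3 -c "
from rig import workorder; print(workorder.finish_job())"
```

```text
the job is handed in; nothing more can be done
None
```

I found the empty compartment and left its lid standing open at about 56°, then handed the job in at roughly 12.6 s.

- **Pressing:** I pressed all four lids with the closed fingertip, left to right. The first three stopped dead, with the force rising to 12–14 N and no movement. The fourth, at y = −169.5 on the box (next to the tube block), gave at about 3 N.
- **Opening:** I pushed the fourth lid down at the ribs and withdrew straight up.
- **Last checks:** Depth from the side camera put the lid at 56.4° before the finger left and 56.2° after. The other three lids look flush in the picture. The dish, bottle, stick jar, tube block, small jar and tip box all measure within 1–2 mm of where they started, which is camera noise. I checked the spatula only by eye, and it looks unmoved. The arm stands clear, touching nothing.

No check failed. The two fixed cameras differed by about 2 mm on the box position, which did not matter for pressing the ribs.

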